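# Arm the guarded drive switch

### The arm

A 7-joint arm with a two-finger parallel gripper is mounted at the origin on a cart in front of the work surface, level with it; the furniture and walls round the work are solid. World frame = base frame: x ahead of the robot, y to its left, z up, the work surface at z = 0. Lengths are in m, angles in rad, forces in N, time in s.
With the tool pointing down it reaches from about 0.425 to 0.925 m from the base axis. Payload 6.8 kg.
Tool frame: the origin (TCP) lies between the finger pads; the fingertips stand finger_overhang ahead of it and the grasp point (between the pads) lies 6 mm ahead of it (finger_overhang is the distance from the TCP to the fingertips, in m); z points along the fingers, y is the line along which they close (so a half turn about z gives the same grasp; the last joint's range is limited). The gripper opens to 85 mm and grips with 20 to 120 N. Pads are 22 mm wide; open, the fingers measure 114 mm over their backs; the gripper's body (76 mm by 85 mm) begins 54 mm behind the grasp point. The pads swing forward as they close: fully open they stand 13 mm farther back than shut.
Start: joints at [-1.219, 0.477, 0.022, 1.555, -0.011, 1.109, -0.083], TCP at [0.3, 0.605, 0.256] pointing down, gripper open.
Joint ranges: [-2.96, 2.96], [-0.34, 2.1], [-1.41, 1.46], [0.24, 2.44], [-1.37, 4.51], [0.17, 1.92], [-2.96, 2.96]. Speed limits (rad/s): [2.39, 2.39, 3.14, 3.14, 3.14, 3.14, 3.14].

### API

Orientations are given as a unit quaternion [w, x, y, z].
In Python, from station import * gives the robot as it stands.
- The arm moves only by the tool drive_tool, never from a script. Its argument "increments" is a list of rows, each an object of numbers: "claw": the finger opening in m, from 0 to 0.0854; "dx", "dy", "dz": the shift along the tool's x, y, z in m; "wx", "wy", "wz": the turn, a rotation vector about the tool's x, y, z in degrees. A call has 1 to 20 rows; each row shifts and turns the commanded pose from where the row before left it, along the tool's axes as they then stand; what a row does not reach is not made up. A row lasts 1/8 s, in which the tool goes at most 62.5 mm and 10.7 degrees, less where a joint would pass 70% of its speed; a pose out of reach is approached as far as the arm can. A call with a gripper value outside its range is refused whole. The fingers move at their own pace and stop on an object; "newtons" is the grip in N (left out, the last holds). Time passes only in rows, so rows that do not move let the fingers close. It gives the time, the measured TCP pose, the force, the opening and the grip force at its end, in the units of the state.
- get_obs(): the state, without advancing time (a new reading comes with each control period).
- read_camera(name): name is "side" or "top" or "wrist"; returns (picture, depth): 400x640x3 uint8, red, green, blue; 400x640 float32, m along the optical axis (not along the pixel's ray), 0 where there is no reading.
- calibration(name): a dict with "intrinsics" (3x3 intrinsics, pixels), "R" (3x3) and "t" (3): a world point X has camera coordinates R X + t; the wrist camera has in their place "mount" (4x4, takes a point from camera to tool coordinates, whose origin is the TCP and whose axes are the flange's). Camera axes: x right, y down, z forward; pixel columns grow to the right and rows downward; lengths in m; the calibration is good to about 2 mm. The wrist camera is an equidistant fisheye: a pixel r from the principal point sees the ray r / f radians off the axis. A picture is of the moment at which its call begins: read the wrist's pose just before it. calibration takes no time and is no camera call.
- hand_in(): hands the job in; it is judged then, once.
The state is a dict: "t": time; "q": joint angles; "joint_vel": joint speeds; "joint_torque": joint torques, N m; "eef_pos": TCP position; "tool_rot": TCP orientation; "contact_force": force on the tool from outside, world axes, zero at the start; "torque": the same for the moment, N m; "gripper_width": opening from 0.0 (shut) to 1.0 (fully open); "grasp_force": force on a finger pad.
Only numpy, scipy, OpenCV 4.12 (cv2) and the standard library are available. Lean on these libraries where they do the work, as an engineer would, in place of code of your own. Each camera call takes 0.05 s, during which the arm holds its last target. There are 200 camera calls.

### The job

Arm the stage drive at the control box: with a fingertip under its front lip, swing up the spring-closed steel guard, keep it up with the finger while the fingertip pushes the toggle beneath over to the far side (on), then draw the finger out so that the guard drops shut over the toggle. Only push, gently, and grip nothing; do not shove the box, and leave its small unguarded toggle and the tools lying around as they are.

Things in the scene. Friction and masses are not known exactly. Their poses are not given: they have to be found in the camera images.
- drive_box: Grey box, aluminium top: 100 deep (x) x 170 wide (y) x 62 mm high, 1.8 kg, loose on rubber feet. Origin: centre of its underside; x from its front (x = -50 mm, robot side) to the rear, y to its left, z up. On top: guarded toggle at y = +36 mm at the front edge; small bare toggle at x = -27, y = -42; round knob (fixed, 16 tall) at x = +20, y = -42; two lamps (8 tall) at x = +32, y = +18, +54.
- guard (a joint): Angle in rad: 0 shut, 1.4 fully up. Dark steel cover over the toggle, 44 mm wide, hinged at its rear about the box's y axis: its front swings up and away from the robot. A weak spring and its weight always close it (about 0.4 N at the lip, no catch): it falls shut when not held. Shut, its top is 37 mm above the box top. It clears the lever in both positions; open at the sides under a 10 mm skirt.
- guard_lip (a point): Middle of the front edge of the guard's lip (moves with it). Lip 38 mm wide, 2 thick, sloping up to the front: with the guard shut it runs from x = -52 mm, 8 mm above the box top, to this edge at x = -67, 15 above the top, overhanging the box front by 17 mm, clear beneath. A fingertip gets under it from the front, best with fingers pointing forward and down, 20 to 45 degrees off vertical.
- guard_hinge (a point): Centre of the guard's hinge pin, on the box: x = -9 mm, y = +36 mm, z = 68 mm in the box frame; the pin runs along the box's y. The lip's edge is 59 mm from it.
- toggle (a joint): Angle of the guarded toggle in rad: 0 off (leaning to the front, towards the robot), 0.76 on (leaning to the rear). Over-centre spring: it needs about 1.5 N at its tip, and past the middle (0.38) it snaps over by itself.
- toggle_tip (a point): Centre of the 8.4 mm ball at the end of the guarded toggle's steel lever. The lever pivots 4 mm above the box top at x = -27, y = +36 mm (box frame), is 24 mm long to this point and swings in the box's x-z plane; off, this point is at x = -36, z = 88 mm; on, at x = -18, z = 88 mm.
- small_toggle (a joint): Angle of the small bare toggle (20 mm tall) on the right of the box in rad: 0 leaning to the front, 0.76 leaning to the rear. It starts at 0; leave it there.
- ring_gauge: Steel ring, 58 mm across, 18 mm high, lying near the box; origin at the centre of its underside. Leave it alone.
- loupe: Black eyepiece loupe, 41 mm across, 31 mm high, standing near the box; origin at the centre of its underside. Leave it alone.
- screwdriver: Screwdriver with a red handle, 174 mm long, 24 mm thick, lying near the box; origin at the middle of its underside. Leave it alone.

How it is judged:
By the outcome, as a careful person would: the job done as asked, in the order asked, and still so for the second after the job is handed in, with the robot touching nothing.
It also fails if it takes over 38 s, if anything falls off the work surface, if the arm or the gripper's body presses on something with over 40 N, if the wrist force passes 120 N, or if a joint passes its speed limit or range.

## Working session

There is one attempt and no reset: what is moved stays moved. The work goes in short steps, Python scripts to look and compute and a tool call to move; the robot and the scene stay as the last step left them, time stands still between calls to the robot, and variables do not carry over. Pictures are saved under pics/ and viewed, at most 10 in all, crops included, and the job is handed in when it is done.

Besides the shell and the picture viewer there is one more tool, called after "Request:" by a JSON object that holds its "api" and its "payload". drive_tool: Moves the arm, as the interface text tells. Its arguments: {"type":"object","properties":{"increments":{"type":"array","items":{"type":"object","properties":{"claw":{"type":"number"},"dx":{"type":"number"},"dy":{"type":"number"},"dz":{"type":"number"},"wx":{"type":"number"},"wy":{"type":"number"},"wz":{"type":"number"}}}},"newtons":{"type":"number"}},"required":["increments"]}

```bash
ls; mkdir -p pics; python3 - <<'E'
from station import *
import cv2,numpy as np
o=get_obs();print(o)
for n in("top","side"):
    p,d=read_camera(n);cv2.imwrite(f"pics/{n}0.png",p[:,:,::-1]);np.savez(f"pics/{n}0.npz",p=p,d=d)
    c=calibration(n);print(n,c)
print(calibration("wrist"))
E
```

```text
pics
{'t': 0.0, 'q': array([-1.21909024,  0.47784482,  0.02236759,  1.55645409, -0.01151478,
        1.10929389, -0.08309016]), 'joint_vel': array([ 0.00102463,  0.00046807, -0.0007338 ,  0.00090084, -0.00012416,
        0.00048428, -0.00127694]), 'joint_torque': array([-1.44731484e-04, -5.96435058e+01,  1.60755884e+00, -2.81201953e+01,
        1.23981637e-02,  9.26314853e-03,  4.45819062e-07]), 'eef_pos': array([0.29932679, 0.60439167, 0.25529511]), 'tool_rot': array([-1.44344750e-04,  2.27882984e-01,  9.73688076e-01, -9.24615394e-04]), 'contact_force': array([-0.02722095,  0.07505865, -0.05706709]), 'torque': array([-0.00190467, -0.03248455, -0.00191495]), 'grasp_force': 0.0, 'gripper_width': 0.9996641189799753}
top {'intrinsics': array([[364.52885874,   0.        , 323.19551443],
       [  0.        , 364.52885874, 203.41921364],
       [  0.        ,   0.        ,   1.        ]]), 'R': array([[ 0.00279677, -0.99997904,  0.00583948],
       [-0.97692135, -0.0039794 , -0.21356228],
       [ 0.21358104, -0.00510742, -0.976912  ]]), 't': array([-0.30446318,  0.46271251,  0.82760458])
[... 201 characters left out ...]
, -0.03328258,  0.01225746],
       [-0.00397749, -0.44857971, -0.89373398],
       [ 0.03524422,  0.8931229 , -0.44842986]]), 't': array([-0.47712134, -0.06585418,  1.14496964])}
{'intrinsics': array([[309.70691629,   0.        , 325.1873559 ],
       [  0.        , 309.70691629, 200.24509685],
       [  0.        ,   0.        ,   1.        ]]), 'mount': array([[-2.72423116e-04, -9.64459987e-01, -2.64228800e-01,
         6.57861594e-02],
       [ 9.99999925e-01, -1.89608681e-04, -3.38922590e-04,
        -5.52255726e-04],
       [ 2.76777203e-04, -2.64228873e-01,  9.64459966e-01,
        -1.18362915e-01],
       [ 0.00000000e+00,  0.00000000e+00,  0.00000000e+00,
         1.00000000e+00]])}
```

View pics/top0.png

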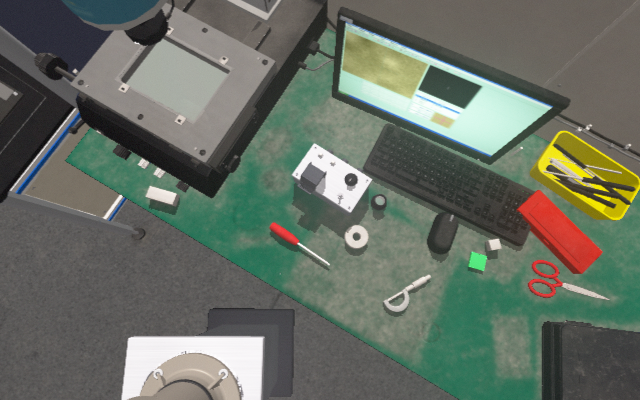

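View pics/side0.png

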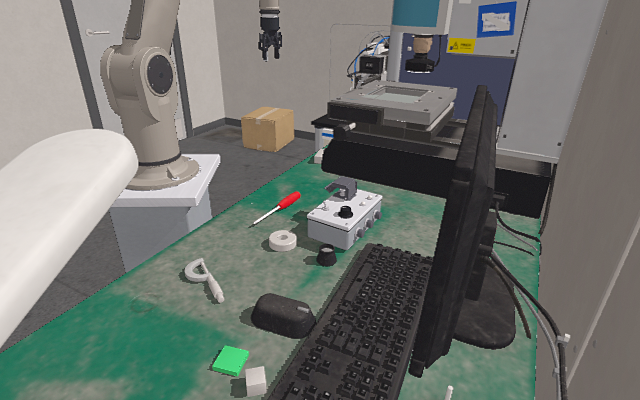

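```bash
python3 -c "
import station;print([ (n, getattr(station,n)) for n in dir(station) if n[0]!='_' ])"
```

```text
[('PlanningError', <class 'station.PlanningError'>), ('calibration', <function make.<locals>.<lambda> at 0x7fdec5838680>), ('finger_overhang', 0.025), ('get_obs', <function make.<locals>.<lambda> at 0x7fdec58385e0>), ('hand_in', <function connect.<locals>.done at 0x7fdec57af7e0>), ('read_camera', <function make.<locals>.drawn_camera at 0x7fdec58380e0>)]
```

The top view shows the box at about (332,180). The dark guard is at (313,178), the knob at (351,180), the screwdriver at (300,245) and the ring at (356,237). The box's front faces the lower left. Next I'll fit the box from depth in both views.

```bash
cat > h.py <<'E'
import numpy as np,cv2
from station import *
def cloud(n,f):
    z=np.load(f);c=calibration(n);d=z['d'];v,u=np.mgrid[:400,:640];K=c['intrinsics']
    P=np.stack([(u-K[0,2])/K[0,0]*d,(v-K[1,2])/K[1,1]*d,d],-1)
    W=(P-c['t'])@c['R'];W[d==0]=np.nan
    return W,z['p']
E
python3 - <<'E'
from h import *
for n,u0,v0,r in(("top",332,180,60),("side",345,215,55)):
    W,p=cloud(n,f"pics/{n}0.npz")
    m=np.zeros((400,640),bool);m[v0-r:v0+r,u0-r:u0+r]=True
    tab=W[m];print(n,"table z med",np.nanmedian(tab[tab[:,2]<.03][:,2]))
    t=m&(W[...,2]>.054)&(W[...,2]<.07)
    k,l,s,c=cv2.connectedComponentsWithStats(t.astype(np.uint8));i=1+np.argmax(s[1:,4]);t=l==i
    print("top z",np.median(W[t][:,2]),t.sum())
    t2=m&(W[...,2]>.054)&(W[...,2]<.12)
    k,l,s,c=cv2.connectedComponentsWithStats(t2.astype(np.uint8));t2=l==l[np.where(t)[0][0],np.where(t)[1][0]]
    for q in(t,t2):
        (cx,cy),(a,b),g=cv2.minAreaRect((W[q][:,:2]*1000).astype(np.float32));print(cx,cy,a,b,g)
    g=t2&(W[...,2]>.08);k,l,s,c=cv2.connectedComponentsWithStats(g.astype(np.uint8))
    for i in range(1,k):
        Q=W[l==i]
        if len(Q)>4:print("blob",c[i],len(Q),Q.mean(0),Q.min(0),Q.max(0))
W,p=cloud("top","pics/top0.npz")
for n,u,v in(("ring",356,226),("loupe",378,200),("sd handle",280,234),("sd tip",325,264)):print(n,W[v,u],W[v+3,u])
q=cv2.resize(p[110:290,240:420],None,fx=3.3,fy=3.3,interpolation=cv2.INTER_CUBIC)[:,:,::-1]
p2=np.load("pics/side0.npz")['p'];q2=cv2.resize(p2[160:270,240:400][:,:,::-1],None,fx=5,fy=5,interpolation=cv2.INTER_CUBIC)
cv2.imwrite("pics/topc.png",q);cv2.imwrite("pics/sidec.png",q2)
E
```

```text
top table z med -4.6057280940697406e-05
top z 0.06205946979230441 2296
526.7858276367188 -323.24774169921875 170.23336791992188 101.68855285644531 56.94660949707031
519.5803833007812 -318.55889892578125 170.23336791992188 118.88199615478516 56.94660949707031
blob [312.35054348 175.01902174] 368 [ 0.5210061  -0.27728047  0.09701803] [ 0.4939376  -0.30904963  0.08056807] [ 0.55468888 -0.25031368  0.10203465]
side table z med -0.002171888868041572
top z 0.059823266553417576 1618
525.586669921875 -324.74072265625 172.95132446289062 100.88788604736328 57.07289505004883
517.6600341796875 -319.3900146484375 173.11058044433594 119.28718566894531 56.65830993652344
blob [344.13090909 183.41090909] 275 [ 0.52416641 -0.28594153  0.09279976] [ 0.49256811 -0.31000051  0.08018151] [ 0.55312907 -0.25246685  0.09819217]
ring [ 0.41398547 -0.38412022  0.01924297] [ 0.40672774 -0.38413103  0.01785628]
loupe [ 0.47922024 -0.43982279  0.02265639] [ 0.47194718 -0.43988424  0.02085825]
sd handle [ 0.39306114 -0.19769857  0.02243944] [ 3.88504482e-01 -1.95339964e-01 -1.95395963e-04]
sd tip [ 0.32225511 -0.30803835 -0.00231305] [ 0.31504192 -0.30807401 -0.00447811]
```

View pics/topc.png

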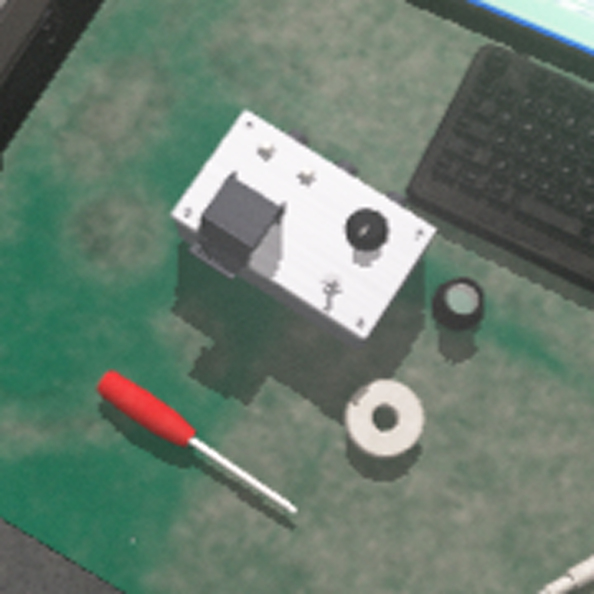

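View pics/sidec.png

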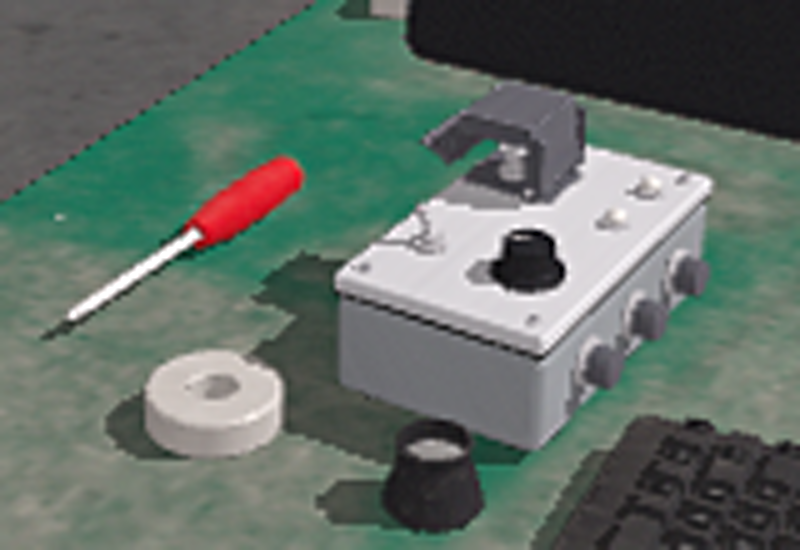

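The crops show the guard shut, with its lip facing the front-left. The toggle is visible under the guard, and the screwdriver and ring lie well in front of the box. Both views put the box at about (0.526, -0.324), yaw -33°, with its top at 62 mm, which matches the text. Next I'll check for obstacles along the transfer path and work out the target poses.

```bash
cat >> h.py <<'E'
from scipy.spatial.transform import Rotation as Ro
B=np.array([.5262,-.3240,0.]);RB=Ro.from_euler('z',-33.0,degrees=True).as_matrix()
def pose():
    o=get_obs();q=o['tool_rot'];return o,np.array(o['eef_pos']),Ro.from_quat([*q[1:],q[0]]).as_matrix()
# C=(x,z above box top, mm) of the finger's leading corner, tilt a deg, -> TCP and R
def target(x,z,a,y=36,over=.025,half=.011):
    Rt=RB@np.column_stack([[-1,0,0],[0,1,0],[0,0,-1]])@Ro.from_euler('y',-a,degrees=True).as_matrix()
    C=B+RB@(np.array([x,y,z+62])/1000)
    return C+half*Rt[:,0]-over*Rt[:,2],Rt
def delta(x,z,a,**k):
    o,p,R=pose();t,Rt=target(x,z,a,**k)
    print("t",round(o['t'],2),"F",np.round(o['contact_force'],2),"rotvec deg",np.round(Ro.from_matrix(R.T@Rt).as_rotvec(degrees=True),2),"shift in target axes mm",np.round(Rt.T@(t-p)*1000,1),"in present axes",np.round(R.T@(t-p)*1000,1),"target",np.round(t,4))
def tipbox(over=.025,half=.011):
    o,p,R=pose();T=p+over*R[:,2];C=T-half*R[:,0]
    print("t",round(o['t'],2),"F box",np.round(RB.T@o['contact_force'],2),"C box mm (z over top)",np.round((RB.T@(C-B))*1000-[0,0,62],1),"rot err",np.round(Ro.from_matrix(R).as_matrix()[:,2]@RB,3),"q",np.round(o['q'],2))
E
python3 - <<'E'
from h import *
for n in("top","side"):
    W,p=cloud(n,f"pics/{n}0.npz");w=W.reshape(-1,3);w=w[np.isfinite(w[:,0])]
    for y in np.arange(-.5,.8,.1):
        s=w[(abs(w[:,1]-y)<.05)&(w[:,0]>.2)&(w[:,0]<.75)]
        print(n,round(y,1),[ (round(x,2), round(float(s[abs(s[:,0]-x)<.05][:,2].max()),2)) for x in np.arange(.25,.75,.1) if (abs(s[:,0]-x)<.05).any()])
_,p,R=pose();print(R)
for a in (0,30):delta(-95,100,a)
E
```

```text
top -0.5 [(np.float64(0.25), 0.02), (np.float64(0.35), 0.0), (np.float64(0.45), 0.03), (np.float64(0.55), 0.03), (np.float64(0.65), 0.33)]
top -0.4 [(np.float64(0.25), 0.01), (np.float64(0.35), 0.02), (np.float64(0.45), 0.07), (np.float64(0.55), 0.08), (np.float64(0.65), 0.04)]
top -0.3 [(np.float64(0.25), 0.01), (np.float64(0.35), 0.02), (np.float64(0.45), 0.1), (np.float64(0.55), 0.1), (np.float64(0.65), 0.07)]
top -0.2 [(np.float64(0.25), 0.0), (np.float64(0.35), 0.03), (np.float64(0.45), 0.08), (np.float64(0.55), 0.23), (np.float64(0.65), 0.24)]
top -0.1 [(np.float64(0.25), 0.0), (np.float64(0.35), 0.0), (np.float64(0.45), 0.24), (np.float64(0.55), 0.24), (np.float64(0.65), 0.24)]
top -0.0 [(np.float64(0.25), -0.77), (np.float64(0.35), 0.0), (np.float64(0.45), 0.09), (np.float64(0.55), 0.24), (np.float64(0.65), 0.46)]
top 0.1 [(np.float64(0.25), -0.77), (np.float64(0.35), -0.77), (np.float64(0.45), 0.03), (np.float64(0.55), 0.24), (np.float64(0.65), 0.46)]
top 0.2 [(np.float64(0.25), -0.76), (np.float64(0.35), -0.77), (np.float64(0.45), 0.0), (np.float64(0.55), 0.09), (np.float64
[... 1919 characters left out ...]
.float64(0.35), 0.46), (np.float64(0.45), 0.0), (np.float64(0.55), 0.38), (np.float64(0.65), 0.31)]
side 0.7 [(np.float64(0.35), 0.34), (np.float64(0.55), -0.0), (np.float64(0.65), 0.33)]
[[-8.96139455e-01  4.43772149e-01 -5.97462319e-04]
 [ 4.43772530e-01  8.96138186e-01 -1.51420829e-03]
 [-1.36554669e-04 -1.62207916e-03 -9.99998675e-01]]
t 0.1 F [ 0.87 -0.24 -0.22] rotvec deg [-0.09  0.01  6.66] shift in target axes mm [-589.9 -619.1   68.4] in present axes [-514.2 -683.2   69.6] target [ 0.4569 -0.2361  0.187 ]
t 0.1 F [ 0.87 -0.24 -0.22] rotvec deg [  1.65 -29.95   6.53] shift in target axes mm [-462.7 -619.1  356.4] in present axes [-503.2 -681.9   78.5] target [ 0.4477 -0.2301  0.1782]
```

```bash
python3 - <<'E'
from h import *
w=np.vstack([cloud(n,f"pics/{n}0.npz")[0].reshape(-1,3) for n in("top","side")]);w=w[np.isfinite(w[:,0])&(w[:,2]>.03)&(w[:,0]>.35)&(abs(w[:,0])<.9)]
for a in(25,30,35,40):
  for C in((-95,60),(-62,2),(-30,24)):
    t,R=target(*C,a);l=(w-t)@R
    for z0,z1 in((-.15,-.045),(-.30,-.15)):
        m=(l[:,2]<z1)&(l[:,2]>z0);d=np.hypot(l[m,0],l[m,1]);i=d.argmin() if m.any() else None
        print(a,C,z0,None if i is None else (round(d[i],3),np.round(w[m][i],3),np.round(l[m][i],3)))
E
```

```text
25 (-95, 60) -0.15 (np.float64(0.135), array([ 0.507, -0.109,  0.209]), array([-0.013,  0.134, -0.07 ]))
25 (-95, 60) -0.3 (np.float64(0.36), array([ 0.681, -0.006,  0.393]), array([-0.173,  0.315, -0.199]))
25 (-62, 2) -0.15 (np.float64(0.134), array([ 0.507, -0.109,  0.209]), array([-0.008,  0.134, -0.136]))
25 (-62, 2) -0.3 (np.float64(0.135), array([ 0.505, -0.107,  0.226]), array([-0.012,  0.134, -0.154]))
25 (-30, 24) -0.15 (np.float64(0.136), array([ 0.529, -0.122,  0.202]), array([ 0.01 ,  0.135, -0.113]))
25 (-30, 24) -0.3 (np.float64(0.139), array([ 0.502, -0.103,  0.23 ]), array([ 0.028,  0.137, -0.153]))
30 (-95, 60) -0.15 (np.float64(0.135), array([ 0.5  , -0.103,  0.197]), array([-0.008,  0.135, -0.063]))
30 (-95, 60) -0.3 (np.float64(0.369), array([ 0.681, -0.006,  0.393]), array([-0.191,  0.315, -0.184]))
30 (-62, 2) -0.15 (np.float64(0.135), array([ 0.5  , -0.103,  0.197]), array([-0.008,  0.135, -0.13 ]))
30 (-62, 2) -0.3 (np.float64(0.137), array([ 0.505, -0.107,  0.226]), array([-0.028,  0.134, -0.153]))
30 (-30, 24) -0.15 (np.float64(0.135), array([ 0.505, -0.107
[... 694 characters left out ...]
at64(0.134), array([ 0.505, -0.107,  0.226]), array([-0.004,  0.134, -0.151]))
40 (-95, 60) -0.15 (np.float64(0.137), array([ 0.5  , -0.103,  0.197]), array([-0.023,  0.135, -0.063]))
40 (-95, 60) -0.3 (np.float64(0.388), array([0.673, 0.013, 0.392]), array([-0.211,  0.326, -0.16 ]))
40 (-62, 2) -0.15 (np.float64(0.138), array([ 0.512, -0.109,  0.154]), array([-0.017,  0.137, -0.087]))
40 (-62, 2) -0.3 (np.float64(0.144), array([ 0.493, -0.096,  0.221]), array([-0.043,  0.137, -0.153]))
40 (-30, 24) -0.15 (np.float64(0.135), array([ 0.507, -0.109,  0.209]), array([-0.011,  0.134, -0.135]))
40 (-30, 24) -0.3 (np.float64(0.136), array([ 0.505, -0.107,  0.226]), array([-0.02 ,  0.134, -0.151]))
```

Request:
{"api": "drive_tool", "payload": {"increments": [{"claw": 0,"dx": -0.0365,"dy": -0.0315,"dz": -0.018},{"claw": 0,"dx": -0.0365,"dy": -0.0315,"dz": -0.018},{"claw": 0,"dx": -0.0365,"dy": -0.0315,"dz": -0.018},{"claw": 0,"dx": -0.0365,"dy": -0.0315,"dz": -0.018},{"claw": 0,"dx": -0.0365,"dy": -0.0315,"dz": -0.018},{"claw": 0,"dx": -0.0365,"dy": -0.0315,"dz": -0.018},{"claw": 0,"dx": -0.0365,"dy": -0.0315,"dz": -0.018},{"claw": 0,"dx": -0.0365,"dy": -0.0315,"dz": -0.018}], "newtons": 20}}

```text
schema error: expected keys claw, dx, dy, dz, wx, wy, wz
```

Request:
{"api": "drive_tool", "payload": {"increments": [{"claw": 0,"dx": -0.0365,"dy": -0.0315,"dz": -0.018,"wx": 0,"wy": 0,"wz": 0},{"claw": 0,"dx": -0.0365,"dy": -0.0315,"dz": -0.018,"wx": 0,"wy": 0,"wz": 0},{"claw": 0,"dx": -0.0365,"dy": -0.0315,"dz": -0.018,"wx": 0,"wy": 0,"wz": 0},{"claw": 0,"dx": -0.0365,"dy": -0.0315,"dz": -0.018,"wx": 0,"wy": 0,"wz": 0},{"claw": 0,"dx": -0.0365,"dy": -0.0315,"dz": -0.018,"wx": 0,"wy": 0,"wz": 0},{"claw": 0,"dx": -0.0365,"dy": -0.0315,"dz": -0.018,"wx": 0,"wy": 0,"wz": 0},{"claw": 0,"dx": -0.0365,"dy": -0.0315,"dz": -0.018,"wx": 0,"wy": 0,"wz": 0},{"claw": 0,"dx": -0.0365,"dy": -0.0315,"dz": -0.018,"wx": 0,"wy": 0,"wz": 0}], "newtons": 20}}

```text
t: 1.1
eef_pos: [0.4496, 0.2478, 0.4006]
tool_rot: [-0.0, 0.228, 0.974, -0.0]
contact_force: [0.4, 0.8, -0.0]
gripper_width: 0.001
grasp_force: 0.0
```

Request:
{"api": "drive_tool", "payload": {"increments": [{"claw": 0,"dx": -0.016,"dy": -0.041,"dz": 0,"wx": 0,"wy": 0,"wz": 0},{"claw": 0,"dx": -0.016,"dy": -0.041,"dz": 0,"wx": 0,"wy": 0,"wz": 0},{"claw": 0,"dx": -0.016,"dy": -0.041,"dz": 0,"wx": 0,"wy": 0,"wz": 0},{"claw": 0,"dx": -0.016,"dy": -0.041,"dz": 0,"wx": 0,"wy": 0,"wz": 0},{"claw": 0,"dx": -0.016,"dy": -0.041,"dz": 0,"wx": 0,"wy": 0,"wz": 0},{"claw": 0,"dx": -0.016,"dy": -0.041,"dz": 0,"wx": 0,"wy": 0,"wz": 0},{"claw": 0,"dx": -0.016,"dy": -0.041,"dz": 0,"wx": 0,"wy": 0,"wz": 0},{"claw": 0,"dx": -0.016,"dy": -0.041,"dz": 0,"wx": 0,"wy": 0,"wz": 0},{"claw": 0,"dx": 0,"dy": 0,"dz": 0,"wx": 0,"wy": 0,"wz": 6.6}]}}

```text
t: 2.22
eef_pos: [0.4175, -0.1048, 0.4002]
tool_rot: [-0.0, 0.288, 0.958, 0.0]
contact_force: [0.8, 0.3, -0.3]
gripper_width: -0.004
grasp_force: 0.0
```

```bash
python3 - <<'E'
from h import *
delta(-95,120,0);delta(-95,60,30);tipbox()
E
```

```text
t 2.23 F [ 0.83  0.33 -0.3 ] rotvec deg [ 0.01 -0.   -0.45] shift in target axes mm [-104.5  -88.7  193.2] in present axes [-105.2  -87.9  193.2] target [ 0.4569 -0.2361  0.207 ]
t 2.23 F [ 0.83  0.33 -0.3 ] rotvec deg [ -0.11 -30.    -0.44] shift in target axes mm [ 50.1 -88.7 273.7] in present axes [-94.2 -88.  262.1] target [ 0.4477 -0.2301  0.1382]
t 2.23 F box [ 0.52  0.73 -0.3 ] C box mm (z over top) [-199.5  124.6  313.2] rot err [-0.  0. -1.] q [-0.48 -0.11  0.54  1.92  0.06  1.31  1.03]
```

Request:
{"api": "drive_tool", "payload": {"increments": [{"claw": 0,"dx": -0.0157,"dy": -0.0147,"dz": 0.0437,"wx": 0,"wy": 0,"wz": 0},{"claw": 0,"dx": -0.0157,"dy": -0.0147,"dz": 0.0437,"wx": 0,"wy": 0,"wz": 0},{"claw": 0,"dx": -0.0157,"dy": -0.0147,"dz": 0.0437,"wx": 0,"wy": 0,"wz": 0},{"claw": 0,"dx": -0.0157,"dy": -0.0147,"dz": 0.0437,"wx": 0,"wy": 0,"wz": 0},{"claw": 0,"dx": -0.0157,"dy": -0.0147,"dz": 0.0437,"wx": 0,"wy": 0,"wz": 0},{"claw": 0,"dx": -0.0157,"dy": -0.0147,"dz": 0.0437,"wx": 0,"wy": 0,"wz": 0},{"claw": 0,"dx": 0,"dy": 0,"dz": 0,"wx": 0,"wy": 0,"wz": -0.45},{"claw": 0,"dx": 0,"dy": 0,"dz": 0,"wx": 0,"wy": -10,"wz": 0},{"claw": 0,"dx": 0,"dy": 0,"dz": 0,"wx": 0,"wy": -10,"wz": 0},{"claw": 0,"dx": 0,"dy": 0,"dz": 0,"wx": 0,"wy": -10,"wz": 0},{"claw": 0,"dx": 0,"dy": 0,"dz": 0,"wx": 0,"wy": 0,"wz": 0}]}}

```text
t: 3.6
eef_pos: [0.4506, -0.2174, 0.1385]
tool_rot: [0.181, 0.272, 0.944, -0.041]
contact_force: [-0.5, -0.2, 0.4]
gripper_width: -0.002
grasp_force: 0.0
```

```bash
python3 - <<'E'
from h import *
delta(-95,60,30);delta(-63,1,30);tipbox()
q=[]
for n,(u,v,w,h) in {"top":(250,120,130,100),"side":(250,110,150,115)}.items():
    p,d=read_camera(n);np.savez(f"pics/{n}1.npz",p=p,d=d)
    q.append(cv2.resize(p[v:v+h,u:u+w,::-1],(390,300),interpolation=cv2.INTER_CUBIC))
p,d=read_camera("wrist");np.savez("pics/wrist1.npz",p=p,d=d)
w=cv2.resize(p[:,:,::-1],(480,300));q=np.hstack(q);q=np.vstack([q,np.hstack([w,np.zeros((300,300,3),np.uint8)])])
cv2.imwrite("pics/v1.png",q)
E
```

```text
t 3.6 F [-0.45 -0.17  0.41] rotvec deg [ 1.56 -8.64  0.44] shift in target axes mm [ -3.7 -12.2   2.5] in present axes [ -3.9 -12.3   1.6] target [ 0.4477 -0.2301  0.1382]
t 3.6 F [-0.45 -0.17  0.41] rotvec deg [ 1.56 -8.64  0.44] shift in target axes mm [ -1.9 -12.2  69.6] in present axes [-12.2 -14.1  68.2] target [ 0.4745 -0.2475  0.0792]
t 3.6 F box [-0.29 -0.39  0.41] C box mm (z over top) [-102.1   49.    57.2] rot err [ 0.364  0.027 -0.931] q [-0.36  0.29  0.74  2.36 -0.61  0.23  1.91]
```

View pics/v1.png

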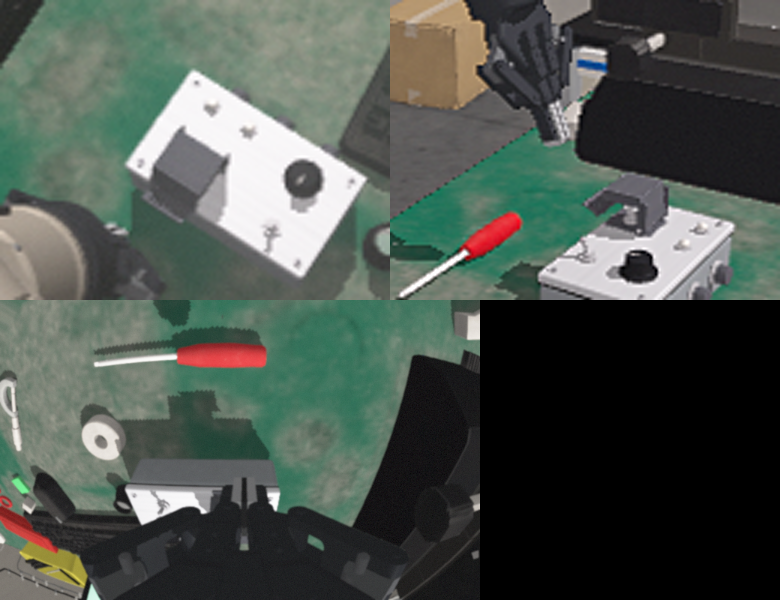

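The arm stopped short of the full tilt because joint 6 is near its lower limit of 0.17 and joint 4 near 2.44. It reached about 21° and sits 12 mm off in y. A tilt of 20 to 22° still works geometrically. I'll check the fingertip model against the side and wrist views before going in.

```bash
cat >> h.py <<'E'
def proj(n,X,p=None,R=None):
    c=calibration(n);K=c['intrinsics']
    if n!="wrist":x=c['R']@X+c['t'];return K[:2,:2]@(x[:2]/x[2])+K[:2,2]
    M=c['mount'];l=M[:3,:3].T@(R.T@(X-p)-M[:3,3]);r=np.hypot(*l[:2]);th=np.arctan2(r,l[2])
    return l[:2]/r*th*K[0,0]+K[:2,2]
def crop(img,u,v,s,size,marks):
    h=size//2;k=size/(2*s);u0,v0=int(u-s),int(v-s)
    q=cv2.resize(img[max(v0,0):v0+2*s,max(u0,0):u0+2*s,::-1],None,fx=k,fy=k,interpolation=cv2.INTER_CUBIC)
    for m,col in marks:cv2.circle(q,(int((m[0]-max(u0,0)+.5)*k),int((m[1]-max(v0,0)+.5)*k)),3,col,1)
    return cv2.copyMakeBorder(q,0,600-q.shape[0] if q.shape[0]<600 else 0,0,0,cv2.BORDER_CONSTANT)
E
python3 - <<'E'
from h import *
o,p,R=pose();T=p+.025*R[:,2];C=T-.011*R[:,0];Bk=T+.011*R[:,0]
L=[B+RB@(np.array(v)/1000) for v in((-67,17,77),(-67,55,77),(-50,-85,62),(-50,85,62),(50,-85,62),(50,85,62))]
qs=[]
for n in("side","wrist"):
    im=np.load(f"pics/{n}1.npz")['p'];g=lambda X:proj(n,X,p,R)
    m=[(g(X),(0,0,255)) for X in(T,)]+[(g(C),(0,255,255)),(g(Bk),(255,0,255))]+[(g(X),(0,255,0)) for X in L]
    print(n,[np.round(a,0) for a,_ in m])
    f=m[0][0];qs.append(crop(im,f[0]+(15 if n=="side" else -30),f[1]+(15 if n=="side" else 20),50 if n=="side" else 90,400,m))
q=np.hstack([x[:400,:400] for x in qs]);cv2.imwrite("pics/v2.png",q)
for a in(21,):delta(-82,2,a)
W,_=cloud("side","pics/side1.npz");f=proj("side",T).astype(int)
s=W[f[1]-25:f[1]+12,f[0]-12:f[0]+12].reshape(-1,3);l=(s-p)@R;k=(abs(l[:,0])<.03)&(abs(l[:,1])<.04)&(l[:,2]>-.02)&(l[:,2]<.05);print("finger cloud tool frame: max z",np.sort(l[k,2])[-6:],l[k].min(0),l[k].max(0))
E
```

```text
side [array([315., 164.]), array([319., 163.]), array([311., 164.]), array([324., 187.]), array([332., 181.]), array([306., 214.]), array([344., 184.]), array([349., 227.]), array([382., 194.])]
wrist [array([326., 251.]), array([326., 270.]), array([326., 230.]), array([279., 254.]), array([334., 254.]), array([163., 250.]), array([371., 255.]), array([195., 316.]), array([358., 322.])]
t 3.75 F [ 0.05 -0.42 -0.47] rotvec deg [1.41 0.43 0.6 ] shift in target axes mm [  2.5 -11.3  58.2] in present axes [  3.1 -12.7  57.8] target [ 0.4609 -0.2387  0.0834]
finger cloud tool frame: max z [0.0244456  0.02493122 0.02532365 0.02540918 0.02572705 0.02712933] [-0.01308903 -0.03039868 -0.01998498] [0.01299461 0.02491631 0.02712933]
```

View pics/v2.png

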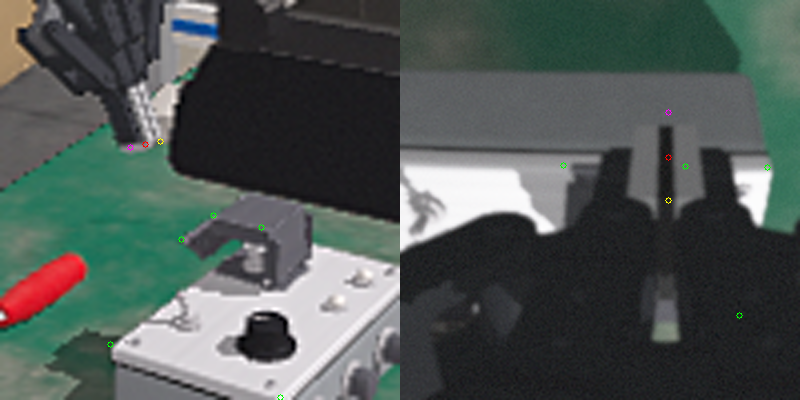

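The side view shows the tip where the model puts it, with the 25 mm overhang confirmed. The projected lip corners and box edges also match the image. Now I'll go down in front of the lip.

Request:
{"api": "drive_tool", "payload": {"increments": [{"claw": 0,"dx": 0.001,"dy": -0.0042,"dz": 0.0193,"wx": 0.5,"wy": 0,"wz": 0.2},{"claw": 0,"dx": 0.001,"dy": -0.0042,"dz": 0.0193,"wx": 0.5,"wy": 0,"wz": 0.2},{"claw": 0,"dx": 0.001,"dy": -0.0042,"dz": 0.0193,"wx": 0.4,"wy": 0.4,"wz": 0.2},{"claw": 0,"dx": 0,"dy": 0,"dz": 0,"wx": 0,"wy": 0,"wz": 0}]}}

```text
t: 4.25
eef_pos: [0.4595, -0.2389, 0.0832]
tool_rot: [0.174, 0.28, 0.943, -0.052]
contact_force: [-0.2, -0.4, -0.1]
gripper_width: -0.003
grasp_force: 0.0
```

```bash
python3 - <<'E'
from h import *
tipbox();delta(-82,2,21);delta(-64,1,21);delta(-64,1,25)
E
```

```text
t 4.25 F box [ 0.05 -0.42 -0.05] C box mm (z over top) [-83.1  35.    1.7] rot err [ 0.356 -0.    -0.934] q [-0.2   0.45  0.61  2.34 -1.2   0.17  2.48]
t 4.25 F [-0.18 -0.38 -0.05] rotvec deg [-0.03 -0.13 -0.08] shift in target axes mm [-1.1  1.   0.2] in present axes [-1.1  1.   0.2] target [ 0.4609 -0.2387  0.0834]
t 4.25 F [-0.18 -0.38 -0.05] rotvec deg [-0.03 -0.13 -0.08] shift in target axes mm [-17.5   1.    7.6] in present axes [-17.6   1.    7.5] target [ 0.476  -0.2485  0.0824]
t 4.25 F [-0.18 -0.38 -0.05] rotvec deg [-0.03 -4.13 -0.08] shift in target axes mm [-15.2   1.    9.5] in present axes [-15.8   1.    8.3] target [ 0.4749 -0.2478  0.081 ]
```

Request:
{"api": "drive_tool", "payload": {"increments": [{"claw": 0,"dx": -0.0045,"dy": 0.0003,"dz": 0.002,"wx": 0,"wy": 0,"wz": 0},{"claw": 0,"dx": -0.0045,"dy": 0.0003,"dz": 0.002,"wx": 0,"wy": 0,"wz": 0},{"claw": 0,"dx": -0.0045,"dy": 0.0003,"dz": 0.002,"wx": 0,"wy": 0,"wz": 0},{"claw": 0,"dx": -0.004,"dy": 0,"dz": 0.0015,"wx": 0,"wy": 0,"wz": 0},{"claw": 0,"dx": 0,"dy": 0,"dz": 0,"wx": 0,"wy": 0,"wz": 0}]}}

```text
t: 4.88
eef_pos: [0.4757, -0.2479, 0.083]
tool_rot: [0.174, 0.279, 0.943, -0.052]
contact_force: [0.4, 0.1, 0.1]
gripper_width: -0.004
grasp_force: 0.0
```

```bash
python3 - <<'E'
from h import *
tipbox();delta(-64,1,21);delta(-58,22,21);
o,p,R=pose()
q=[]
im,_=read_camera("side");T=p+.025*R[:,2];C=T-.011*R[:,0];a=crop(im,335,185,40,400,[(proj("side",C),(0,255,255))])[:400]
im,_=read_camera("wrist");b=crop(im,326,250,60,400,[])[:400]
cv2.imwrite("pics/v3.png",np.hstack([a,b]))
E
```

```text
t 4.88 F box [0.22 0.3  0.09] C box mm (z over top) [-64.6  36.3   1.6] rot err [ 0.357  0.    -0.934] q [-0.21  0.48  0.64  2.3  -1.19  0.2   2.46]
t 4.88 F [0.35 0.13 0.09] rotvec deg [ 0.   -0.06 -0.02] shift in target axes mm [-0.3 -0.3  0.7] in present axes [-0.3 -0.3  0.7] target [ 0.476  -0.2485  0.0824]
t 4.88 F [0.35 0.13 0.09] rotvec deg [ 0.   -0.06 -0.02] shift in target axes mm [-13.4  -0.3 -16.7] in present axes [-13.4  -0.3 -16.7] target [ 0.481  -0.2517  0.1034]
```

View pics/v3.png

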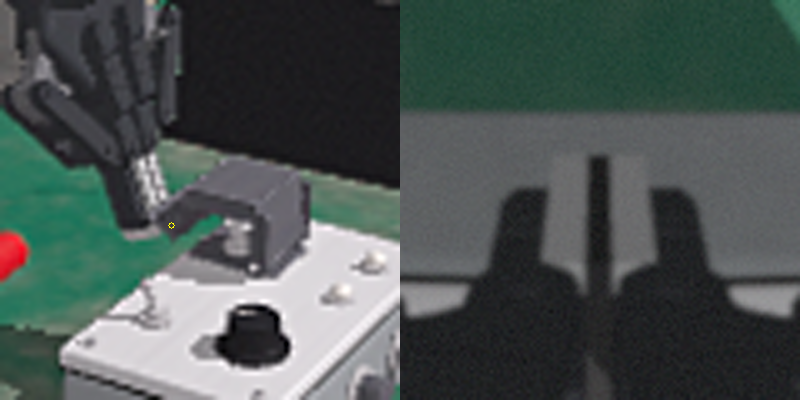

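In the side view the fingertip's leading corner is hidden behind and below the lip, at about (171,225) in the crop, and it reads no contact force. The wrist view shows the finger centred in front. Now I'll lift.

Request:
{"api": "drive_tool", "payload": {"increments": [{"claw": 0,"dx": -0.0009,"dy": 0,"dz": -0.0023,"wx": 0,"wy": 0,"wz": 0},{"claw": 0,"dx": -0.0009,"dy": 0,"dz": -0.0023,"wx": 0,"wy": 0,"wz": 0},{"claw": 0,"dx": -0.0009,"dy": 0,"dz": -0.0023,"wx": 0,"wy": 0,"wz": 0},{"claw": 0,"dx": -0.0009,"dy": 0,"dz": -0.0023,"wx": 0,"wy": 0,"wz": 0},{"claw": 0,"dx": -0.0009,"dy": 0,"dz": -0.0023,"wx": 0,"wy": 0,"wz": 0},{"claw": 0,"dx": -0.0023,"dy": 0,"dz": -0.0013,"wx": 0,"wy": 0,"wz": 0},{"claw": 0,"dx": -0.0023,"dy": 0,"dz": -0.0013,"wx": 0,"wy": 0,"wz": 0},{"claw": 0,"dx": -0.0023,"dy": 0,"dz": -0.0013,"wx": 0,"wy": 0,"wz": 0},{"claw": 0,"dx": -0.0023,"dy": 0,"dz": -0.0013,"wx": 0,"wy": 0,"wz": 0},{"claw": 0,"dx": 0,"dy": 0,"dz": 0,"wx": 0,"wy": 0,"wz": 0}]}}

```text
t: 6.22
eef_pos: [0.482, -0.252, 0.1039]
tool_rot: [0.175, 0.279, 0.943, -0.052]
contact_force: [-0.3, -0.4, -0.6]
gripper_width: 0.003
grasp_force: 0.3
```

```bash
python3 - <<'E'
from h import *
tipbox();delta(-45,25,21)
o,p,R=pose()
im,d=read_camera("side");np.savez("pics/side2.npz",p=im,d=d);C=p+.025*R[:,2]-.011*R[:,0];a=crop(im,340,180,40,400,[(proj("side",C),(0,255,255))])[:400]
cv2.imwrite("pics/v4.png",a)
E
```

```text
t 6.22 F box [-0.07 -0.47 -0.57] C box mm (z over top) [-57.   36.3  22.5] rot err [ 0.359 -0.    -0.933] q [-0.31  0.48  0.77  2.28 -1.1   0.28  2.37]
t 6.22 F [-0.31 -0.36 -0.57] rotvec deg [-0.    0.02 -0.02] shift in target axes mm [-12.1  -0.3   2. ] in present axes [-12.1  -0.3   2. ] target [ 0.4919 -0.2588  0.1064]
```

View pics/v4.png

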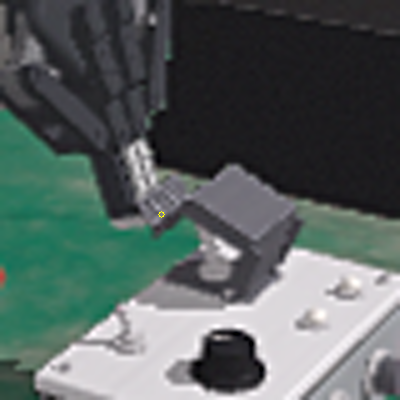

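The guard is up about 20 to 25° and its lip rests on the finger's front face at about (160,212). Now I'll push forward, further under the guard and onto the toggle ball.

Request:
{"api": "drive_tool", "payload": {"increments": [{"claw": 0,"dx": -0.0024,"dy": 0,"dz": 0.0004,"wx": 0,"wy": 0,"wz": 0},{"claw": 0,"dx": -0.0024,"dy": 0,"dz": 0.0004,"wx": 0,"wy": 0,"wz": 0},{"claw": 0,"dx": -0.0024,"dy": 0,"dz": 0.0004,"wx": 0,"wy": 0,"wz": 0},{"claw": 0,"dx": -0.0024,"dy": 0,"dz": 0.0004,"wx": 0,"wy": 0,"wz": 0},{"claw": 0,"dx": -0.0024,"dy": 0,"dz": 0.0004,"wx": 0,"wy": 0,"wz": 0},{"claw": 0,"dx": -0.0023,"dy": 0,"dz": 0.0009,"wx": 0,"wy": 0,"wz": 0},{"claw": 0,"dx": -0.0023,"dy": 0,"dz": 0.0009,"wx": 0,"wy": 0,"wz": 0},{"claw": 0,"dx": -0.0023,"dy": 0,"dz": 0.0009,"wx": 0,"wy": 0,"wz": 0},{"claw": 0,"dx": -0.0023,"dy": 0,"dz": 0.0009,"wx": 0,"wy": 0,"wz": 0},{"claw": 0,"dx": 0,"dy": 0,"dz": 0,"wx": 0,"wy": 0,"wz": 0}]}}

```text
t: 7.52
eef_pos: [0.4996, -0.2636, 0.1058]
tool_rot: [0.174, 0.28, 0.943, -0.052]
contact_force: [-0.3, 1.0, 1.0]
gripper_width: 0.001
grasp_force: 0.7
```

```bash
python3 - <<'E'
from h import *
tipbox();delta(-29,24,21)
o,p,R=pose()
im,d=read_camera("side");np.savez("pics/side3.npz",p=im,d=d);C=p+.025*R[:,2]-.011*R[:,0];a=crop(im,340,180,40,400,[(proj("side",C),(0,255,255))])[:400]
cv2.imwrite("pics/v5.png",a)
E
```

```text
t 7.53 F box [-0.78  0.73  1.04] C box mm (z over top) [-36.   36.2  24.4] rot err [ 0.357  0.    -0.934] q [-0.3   0.51  0.79  2.24 -1.08  0.32  2.36]
t 7.53 F [-0.26  1.04  1.04] rotvec deg [ 0.   -0.06 -0.03] shift in target axes mm [-6.3 -0.2  2.9] in present axes [-6.3 -0.2  2.8] target [ 0.5054 -0.2675  0.1054]
```

View pics/v5.png

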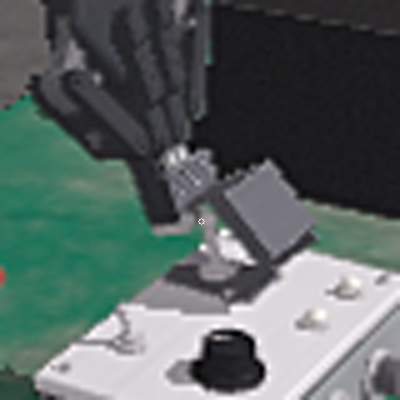

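The guard is up about 45°, and the finger has reached the ball, with the lever still leaning to the front at about (205,230). I'll push on past the middle.

Request:
{"api": "drive_tool", "payload": {"increments": [{"claw": 0,"dx": -0.0019,"dy": 0,"dz": 0.0007,"wx": 0,"wy": 0,"wz": 0},{"claw": 0,"dx": -0.0019,"dy": 0,"dz": 0.0007,"wx": 0,"wy": 0,"wz": 0},{"claw": 0,"dx": -0.0019,"dy": 0,"dz": 0.0007,"wx": 0,"wy": 0,"wz": 0},{"claw": 0,"dx": -0.0019,"dy": 0,"dz": 0.0007,"wx": 0,"wy": 0,"wz": 0},{"claw": 0,"dx": -0.0019,"dy": 0,"dz": 0.0007,"wx": 0,"wy": 0,"wz": 0},{"claw": 0,"dx": 0,"dy": 0,"dz": 0,"wx": 0,"wy": 0,"wz": 0}]}}

```text
t: 8.32
eef_pos: [0.5083, -0.2692, 0.106]
tool_rot: [0.174, 0.28, 0.943, -0.052]
contact_force: [0.3, 0.1, -0.3]
gripper_width: 0.004
grasp_force: 0.1
```

```bash
python3 - <<'E'
from h import *
tipbox();delta(-29,24,21)
o,p,R=pose()
im,d=read_camera("side");np.savez("pics/side4.npz",p=im,d=d);C=p+.025*R[:,2]-.011*R[:,0];a=crop(im,342,182,32,512,[(proj("side",C),(0,255,255))])[:512]
cv2.imwrite("pics/v6.png",a)
E
```

```text
t 8.32 F box [ 0.19  0.25 -0.29] C box mm (z over top) [-25.6  36.2  24.6] rot err [ 0.358 -0.    -0.934] q [-0.29  0.53  0.79  2.21 -1.08  0.33  2.35]
t 8.32 F [ 0.29  0.1  -0.29] rotvec deg [-0.   -0.04 -0.03] shift in target axes mm [ 3.4 -0.2 -0.6] in present axes [ 3.4 -0.2 -0.6] target [ 0.5054 -0.2675  0.1054]
```

View pics/v6.png

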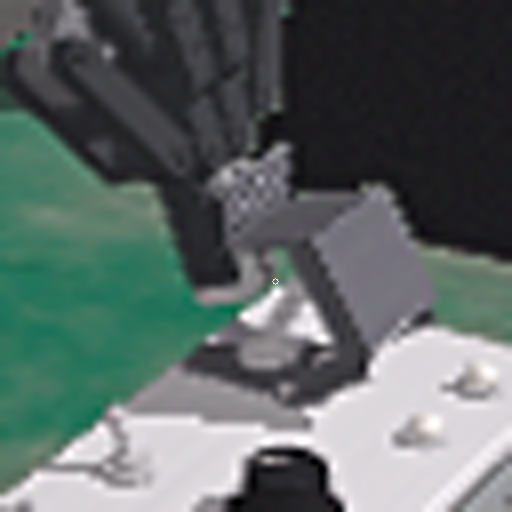

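```bash
python3 - <<'E'
from h import *
for n,x,z in(("base",-27,66),("off",-36,88),("mid",-27,90),("on",-18,88)):print(n,np.round((proj("side",B+RB@np.array([x/1e3,.036,z/1e3]))-[310,150]+.5)*8))
E
```

```text
base [268. 345.]
off [243. 269.]
mid [271. 270.]
on [299. 283.]
```

The lever lies along the predicted "on" line (base (268,345), on tip (299,283)), and the contact force is about zero, so it has snapped over. Now I'll draw the finger out.

Request:
{"api": "drive_tool", "payload": {"increments": [{"claw": 0,"dx": 0.0035,"dy": 0,"dz": -0.0013,"wx": 0,"wy": 0,"wz": 0},{"claw": 0,"dx": 0.0035,"dy": 0,"dz": -0.0013,"wx": 0,"wy": 0,"wz": 0},{"claw": 0,"dx": 0.0035,"dy": 0,"dz": -0.0013,"wx": 0,"wy": 0,"wz": 0},{"claw": 0,"dx": 0.0035,"dy": 0,"dz": -0.0013,"wx": 0,"wy": 0,"wz": 0},{"claw": 0,"dx": 0.0035,"dy": 0,"dz": -0.0013,"wx": 0,"wy": 0,"wz": 0},{"claw": 0,"dx": 0.0035,"dy": 0,"dz": -0.0013,"wx": 0,"wy": 0,"wz": 0},{"claw": 0,"dx": 0.0035,"dy": 0,"dz": -0.0013,"wx": 0,"wy": 0,"wz": 0},{"claw": 0,"dx": 0.0035,"dy": 0,"dz": -0.0013,"wx": 0,"wy": 0,"wz": 0},{"claw": 0,"dx": 0.0056,"dy": 0,"dz": -0.0021,"wx": 0,"wy": 0,"wz": 0},{"claw": 0,"dx": 0.0056,"dy": 0,"dz": -0.0021,"wx": 0,"wy": 0,"wz": 0},{"claw": 0,"dx": 0.0056,"dy": 0,"dz": -0.0021,"wx": 0,"wy": 0,"wz": 0},{"claw": 0,"dx": 0.0056,"dy": 0,"dz": -0.0021,"wx": 0,"wy": 0,"wz": 0},{"claw": 0,"dx": 0,"dy": 0,"dz": 0,"wx": 0,"wy": 0,"wz": 0}]}}

```text
t: 10.0
eef_pos: [0.4626, -0.2395, 0.1055]
tool_rot: [0.174, 0.28, 0.943, -0.051]
contact_force: [0.0, -0.5, 0.1]
gripper_width: -0.002
grasp_force: 0.0
```

```bash
python3 -c "
from h import *
tipbox()"
```

```text
t 10.0 F box [ 0.33 -0.44  0.05] C box mm (z over top) [-80.2  36.2  24. ] rot err [ 0.357  0.    -0.934] q [-0.34  0.44  0.79  2.33 -1.1   0.25  2.38]
```

Request:
{"api": "drive_tool", "payload": {"increments": [{"claw": 0,"dx": -0.0037,"dy": 0,"dz": -0.02,"wx": 0,"wy": 0,"wz": 0},{"claw": 0,"dx": -0.0037,"dy": 0,"dz": -0.02,"wx": 0,"wy": 0,"wz": 0},{"claw": 0,"dx": -0.0037,"dy": 0,"dz": -0.02,"wx": 0,"wy": 0,"wz": 0},{"claw": 0,"dx": -0.0037,"dy": 0,"dz": -0.02,"wx": 0,"wy": 0,"wz": 0},{"claw": 0,"dx": 0,"dy": 0,"dz": 0,"wx": 0,"wy": 0,"wz": 0}]}}

```text
t: 10.62
eef_pos: [0.4515, -0.2317, 0.1865]
tool_rot: [0.175, 0.279, 0.943, -0.052]
contact_force: [0.3, -0.3, -0.7]
gripper_width: -0.001
grasp_force: 0.0
```

```bash
python3 - <<'E'
from h import *
tipbox()
im,d=read_camera("side");np.savez("pics/side5.npz",p=im,d=d);a=crop(im,342,190,40,400,[])[:400]
im,d=read_camera("top");np.savez("pics/top5.npz",p=im,d=d);b=crop(im,335,200,65,400,[])[:400,:400]
cv2.imwrite("pics/v7.png",np.hstack([a,b]))
for n,u0,v0,r in(("top",332,180,60),("side",345,215,55)):
    W,p=cloud(n,f"pics/{n}5.npz");m=np.zeros((400,640),bool);m[v0-r:v0+r,u0-r:u0+r]=True
    t=m&(W[...,2]>.054)&(W[...,2]<.07);k,l,s,c=cv2.connectedComponentsWithStats(t.astype(np.uint8));t=l==1+np.argmax(s[1:,4])
    print(n,cv2.minAreaRect((W[t][:,:2]*1000).astype(np.float32)))
E
```

```text
t 10.62 F box [ 0.42 -0.14 -0.72] C box mm (z over top) [-93.7  36.8 105.1] rot err [ 0.359  0.001 -0.933] q [-0.75  0.37  1.28  2.32 -0.78  0.45  2.11]
top ((527.131591796875, -323.00067138671875), (170.52169799804688, 100.71131896972656), 56.614540100097656)
side ((524.9878540039062, -324.9073486328125), (170.91038513183594, 100.86576080322266), 56.806575775146484)
```

View pics/v7.png

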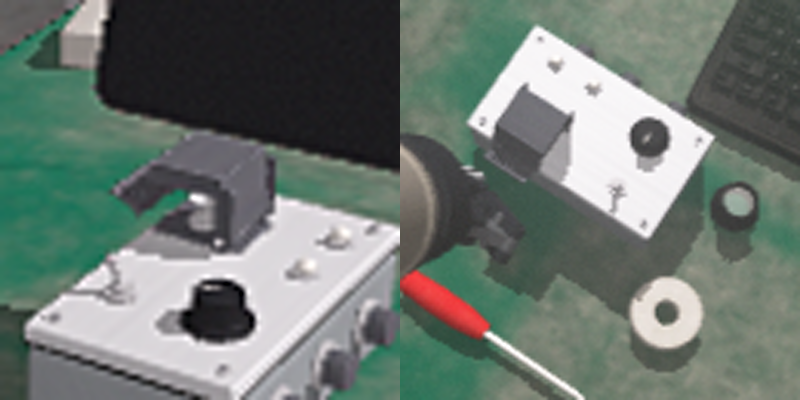

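The guard is shut again and the box hasn't moved (within 1 mm). I've used up my picture allowance, so I'll check the toggle lever numerically.

```bash
python3 - <<'E'
from h import *
g=lambda k:cv2.cvtColor(np.load(f"pics/side{k}.npz")['p'],cv2.COLOR_RGB2GRAY).astype(int)
print("expected px off,on,base",*[np.round(proj("side",B+RB@np.array([x,.036,z])),1) for x,z in((-.036,.088),(-.018,.088),(-.027,.066))])
for k in(0,3,4,5):print(k);print("     ",*range(334,354));[print(v,g(k)[v,334:354]) for v in range(180,198)]
E
```

```text
expected px off,on,base [339.9 183.1] [346.9 184.9] [342.9 192.7]
0
      334 335 336 337 338 339 340 341 342 343 344 345 346 347 348 349 350 351 352 353
180 [ 92  98 101 102 103 105 106 105 103 103 105 105 105 105 105 104 104 105
  99 120]
181 [104 103 103 104 106 105 105 103 104 105 104 106 105 105 105 104 105 101
 113 106]
182 [104 104 106 108 106 104 103 105 105 105 106 106 105 105 102 104 109 104
 103 105]
183 [ 63  77  96 117 107 105 105 107 106 106 107 105 103 103 105 122 106 103
 105 104]
184 [ 66  66  61  60  64  83  96 116 110 106 106 106 104  98 121 104 103 105
 104 105]
185 [ 68  68  66  67  66  64  60  61  65  78  96 112 115 113 105 103 103 104
 106 106]
186 [ 69  66  67  67  68  67  67  66  66  64  60  54 105 107 106 104 104 106
 105 105]
187 [ 55  58  63  73  68  65  65  63  64  65  65  57  98 106 108 105 104 105
 105 106]
188 [ 56  66  82  88  86  71 103  82  68  65  68  63  64  66 119 111 107 106
 105 104]
189 [ 76  92  93  93  93 104 200 167 135 126 137  80  58  57  72 104 105 105
 104 102]
190 [ 93  94  94  94 101 100 121 140 148 190 219 122  60  60  77 104 106 103
[... 4839 characters left out ...]
103]
190 [ 95  95  92  94 100  97 130 200 211 171 134  78  60  60  77 104 106 104
 102 100]
191 [100  98 100  95 106 102  93 104 119 134 109  68  61  61  78 104 104 103
 101 104]
192 [107 115  98  65  54  51  81 123 127 142 112  70  61  62  79 103 103 102
 104 105]
193 [ 79  57  56  58  56  74 129 139 145 150 116  72  61  58  89 104 104 104
 104 104]
194 [ 61  59  62  60  59  80 131 137 131 141 109  68  61  60  93 104 104 106
 103  83]
195 [ 55  58  57  59  59  54 112 144 148 157 122  73  63  59  95 106 108 120
  93  97]
196 [ 94  72  62  59  57  54  51  66  75  77  59  58  60  59  95 106 134  93
  92  97]
197 [155 133 139 108  79  66  58  55  53  52  58  90  69  56  95 113 102  94
  99 164]
```

The visible lever pixels (rows 189–191) match the pushed-over frame and differ from the starting frame, so the toggle is on under the shut guard.

```bash
python3 -c "
from station import *
print(hand_in())"
```

```text
the job is handed in; nothing more can be done
None
```

The job is handed in: the guarded toggle is on, the guard has dropped shut over it, the box is within about 1 mm of where it was, and the arm touched nothing else; I viewed 11 pictures, one over the limit of 10.

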